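Open the push-to-release autosampler and present its vial tray

TASK

The autosampler's run is over: present its vials for collection. Press the front door in at its free edge until the catch lets go and the door springs ajar, swing the door wide open, then draw the vial tray all the way out to its stop by its bar pull. Keep the vials standing in the tray and leave the things on the bench as they are.

Things in the scene. Friction and masses are not known exactly. Their poses are not given: they have to be found in the camera images.
- sampler: White autosampler, a box 345 mm wide, 146 high, 412 deep, fixed. Origin: bench level, mid width, in the plane of the chassis face (x = 0; chassis to 350 mm). x points level into the box, y to the left as seen facing its front, z up. A fixed panel covers the front left (y 58 to 172 mm, out to x = -62); the door the rest; behind it is the tray opening (y -130 to 58, 32 to 128 mm up).
- door (a joint): Front door, rad: 0 shut and caught, positive opening (out of the front and round to the right), 1.85 the most, -0.033 pressed fully in (7 mm). Pressing the free edge in 5 mm (-0.022 rad, 6 to 8 N) frees the catch; as the finger backs away a spring throws the door to about 0.3 rad (edge 65 mm out). Then it turns against a damped hinge (2 N at the edge at 1 rad/s) and stays where left.
- door_press (a point): Where to press: on the door's outer face, 45 mm from its free (left) edge, 25 mm below its top; shut, 62 mm in front of the chassis face. Moves with the door. The door is a hollow white shell with a dark window, 228 mm wide, 132 high (13 to 145 mm above the bench), 54 deep, walls 4 mm, open at the back.
- door_rim (a point): Rear edge of the door's top wall, 145 mm above the bench, 35 mm from the free edge, 186 mm from the hinge line. Shut, it is 8 mm in front of the chassis face. With the door ajar, a shut gripper fits down behind this edge, left of the tray's pull, to pull it open. Moves with the door.
- door_hinge (a point): The door's upright hinge line, at the height of the door's top (145 mm above the bench): 6 mm in front of the chassis face, 166 mm right of the sampler's middle. Does not move.
- tray (a joint): How far the vial tray is drawn out, m: 0 home, 0.150 at its stop. It slides straight out (along the sampler's -x) with 1.5 N of friction and stays where left. Its front, flush with the chassis face, spans y = -125 to 35 mm of the sampler; a half open door is in its way.
- tray_pull (a point): Middle of the tray's steel bar pull: a level bar 8 mm thick, 70 mm long along the sampler's y, at y = -55, 116 mm above the bench (30 below the sampler's top), its axis 45 mm in front of the tray front: a 41 mm free gap behind it, between two posts that join its ends to the front. Hidden by the shut door. Moves with the tray.
- vial0: Capped glass headspace vial, 22.5 mm across and 46 mm tall, standing in a square well 16 mm deep in the tray. Origin: centre of its underside, z up its axis.
- vial1: Another such vial in the tray.
- vial2: Another such vial in the tray.
- vial3: Another such vial in the tray.
- vial4: Another such vial in the tray.
- amber_bottle: Capped amber solvent bottle, 86 mm across and about 175 mm tall, standing on the bench to the left of the sampler's front. Bystander. Origin: centre of its underside.
- beaker: Glass beaker, 68 mm across and 90 mm tall, on the bench to the right of the sampler's front, outside the door's swing. Bystander. Origin: centre of its underside.
- wrench: Steel wrench 140 mm long lying on the bench in front and to the left of the sampler. Bystander.

How it is judged:
By the outcome, as a careful person would: the job done as asked, in the order asked, and still so for the second after the job is handed in, with the robot touching nothing.
It also fails if it takes over 58 s, if anything falls off the work surface, if the arm or the gripper's body presses on something with over 40 N, if the wrist force passes 120 N, or if a joint passes its speed limit or range.

ROBOT

A 6-joint arm with a two-finger parallel gripper is mounted at the origin on the work surface. World frame = base frame: x ahead of the robot, y to its left, z up, the work surface at z = 0. Lengths are in m, angles in rad, forces in N, time in s.
With the tool pointing down it reaches from about 0.25 to 0.775 m from the base axis. Payload 4 kg.
Tool frame: the origin (TCP) lies at the very end of the fingers, on their centre line; the grasp point (between the pads) lies 19 mm behind it (robot.tcp_to_grasp is the distance from the TCP to the grasp point, in m); z points along the fingers, y is the line along which they close (so a half turn about z gives the same grasp; the last joint's range is limited). The gripper opens to 94 mm and grips with 3 to 60 N. Pads are 16 mm wide; open, the fingers measure 119 mm over their backs; the gripper's body (75 mm by 177 mm) begins 78 mm behind the grasp point.
Start: joints at [-0.103, 0.087, 1.371, -0, 1.684, -0.103], TCP at [0.55, -0, 0.206] pointing down, gripper open.
Joint ranges: [-3.1, 3.1], [-0.76, 2.03], [0.27, 2.55], [-1.08, 4.22], [0.17, 2.65], [-2.57, 2.57]. Speed limits (rad/s): [2.79, 2.79, 3.14, 3.14, 3.14, 3.14].

INTERFACE

Orientations are given as [roll, pitch, yaw] about the fixed x, y, z axes, in that order (R = Rz(yaw) Ry(pitch) Rx(roll)).
In Python, from bench import robot, optics gives the robot as it stands (robot), with the cameras (optics).
- The arm moves only by the shell command python3 nudge.py 'ROWS'. ROWS is a JSON list of rows, 1 to 20 of them, each an object with the fields finger_gap (the finger opening in m), tx, ty, tz (the shift in units of 100 mm), yaw (a turn about the tool's z in units of 0.25 rad); a field left out counts as zero (the opening has to be given); each row shifts and turns the commanded pose from where the row before left it, along the tool's axes as they then stand; what a row does not reach is not made up. A row lasts 1/12 s, in which the tool goes at most 0.0417 m and 0.125 rad, less where a joint would pass 70% of its speed; a pose out of reach is approached as far as the arm can. The fingers move at their own pace and stop on an object; the grip force is fixed at half the most. Time passes only in rows, so rows that do not move let the fingers close. It prints the time, the measured TCP pose, the force, the opening and the grip force at its end. Input that does not fit is refused with a message, and nothing moves.
- robot.get_obs(): the state, without advancing time (a new reading comes with each control period).
- optics.snapshot(name): name is "scene" or "side" or "wrist"; returns a dict with "color" (480x640x3 uint8, blue, green, red), "fx", "fy", "cx", "cy" (pixels), "extrinsics" (4x4, takes a point from world to camera coordinates). Camera axes: x right, y down, z forward; pixel columns grow to the right and rows downward; lengths in m; the calibration is good to about 2 mm. A picture is of the moment at which its call begins. There is no depth.
- robot.close_job(): hands the job in; it is judged then, once.
The state is a dict: "time": time; "joint_positions": joint angles; "qvel": joint speeds; "joint_torque": joint torques, N m; "tool_pos": TCP position; "ee_rot": TCP orientation; "wrist_force": force on the tool from outside, world axes, zero at the start; "wrist_torque": the same for the moment, N m; "width": finger opening in m; "finger_force": force on a finger pad.
Only numpy, scipy, OpenCV 4.12 (cv2) and the standard library are available. Lean on these libraries where they do the work, as an engineer would, in place of code of your own. Each camera call takes 0.05 s, during which the arm holds its last target. There are 200 camera calls.

## Working session

There is one attempt and no reset: what is moved stays moved. The work goes in short steps, Python scripts to look and compute and a shell command to move; the robot and the scene stay as the last step left them, time stands still between calls to the robot, and variables do not carry over. Pictures are saved under pics/ and viewed, at most 10 in all, crops included, and the job is handed in when it is done.

```bash
ls; mkdir -p pics; python3 - <<'E'
from bench import robot, optics
import cv2,numpy as np
for n in("scene","side"):
    s=optics.snapshot(n);cv2.imwrite(f"pics/{n}0.png",s["color"]);print(n,s["fx"],s["fy"],s["cx"],s["cy"]);print(np.round(s["extrinsics"],4).tolist())
o=robot.get_obs();print(o)
E
```

```text
bench.py
nudge.py
pics
scene 437.3311688865915 437.3311688865915 315.7924518094998 242.06090047226547
[[-0.8515, 0.5243, -0.0018, 0.526], [0.4155, 0.6727, -0.6123, -0.1595], [-0.3198, -0.5222, -0.7906, 1.0958], [0.0, 0.0, 0.0, 1.0]]
side 614.6191257098634 614.6191257098634 321.96106810767293 230.10405090776013
[[0.709, -0.705, 0.0149, -0.4059], [-0.4632, -0.4816, -0.744, 0.3432], [0.5317, 0.5206, -0.668, 1.2683], [0.0, 0.0, 0.0, 1.0]]
{'time': 0.1, 'joint_positions': array([-1.03089824e-01,  8.78821098e-02,  1.37206904e+00, -1.27832908e-05,
        1.68358221e+00, -1.03102824e-01]), 'qvel': array([ 0.00019762, -0.00032359, -0.00340565, -0.00152313,  0.0013229 ,
        0.00037627]), 'joint_torque': array([ 2.25695316e-03, -3.41256917e+01, -3.03301656e+01,  7.19034858e-02,
        3.05556308e-02, -9.49158243e-05]), 'tool_pos': array([5.49521958e-01, 4.59566554e-05, 2.04437944e-01]), 'ee_rot': array([-3.13966094e+00, -1.87100665e-04,  1.57080772e+00]), 'wrist_force': array([-0.67802519, -0.16863371, -0.30729373]), 'wrist_torque': array([ 0.00375905,  0.04691089, -0.05205547]), 'finger_force': 0.0, 'width': 0.09409799249366799}
```

View pics/scene0.png

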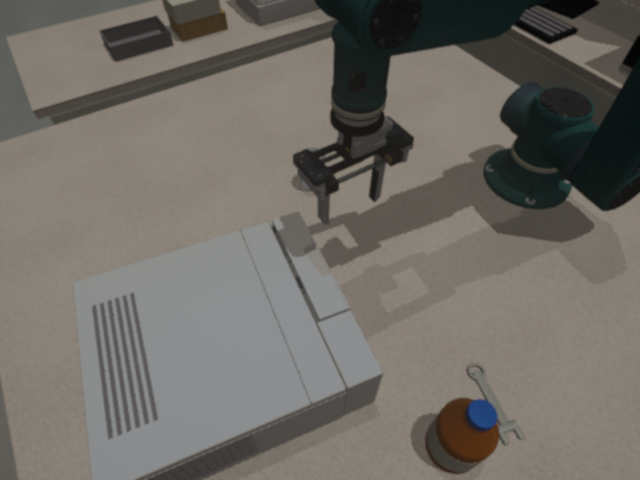

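View pics/side0.png

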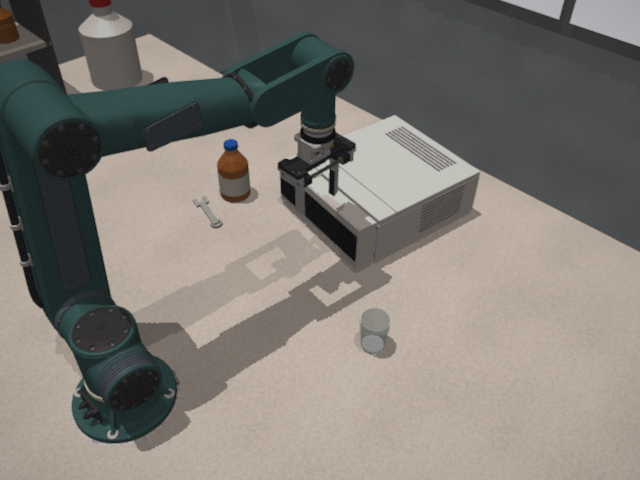

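Scene: the sampler's top is at left, its front panel's outer left corner near (376,362), and the door's right end near (275,222). Side: the sampler is at (280-478,118-265), the beaker at (374,330) and the bottle at (234,172). I'll enlarge both views to get the corners.

```bash
python3 - <<'E'
import cv2
a=cv2.imread("pics/scene0.png")[200:400,200:400];b=cv2.imread("pics/side0.png")[105:275,270:490]
cv2.imwrite("pics/c1.png",cv2.resize(a,None,fx=3,fy=3,interpolation=2)); cv2.imwrite("pics/c2.png",cv2.resize(b,None,fx=3.5,fy=3.5,interpolation=2))
E
```

```text
(no output)
```

View pics/c1.png

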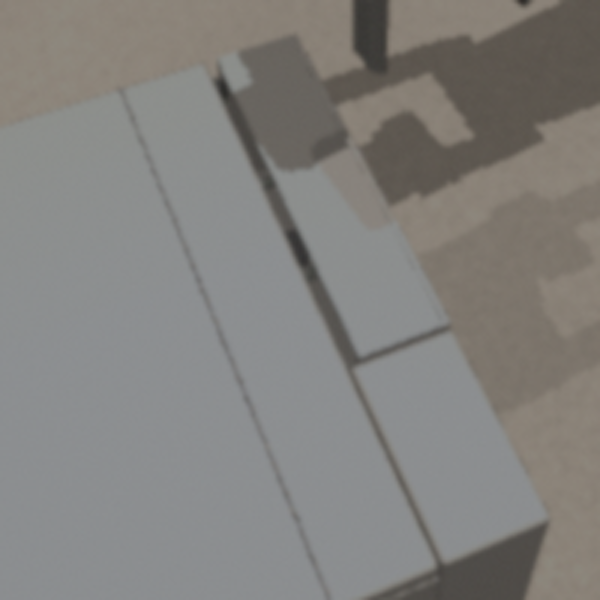

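View pics/c2.png

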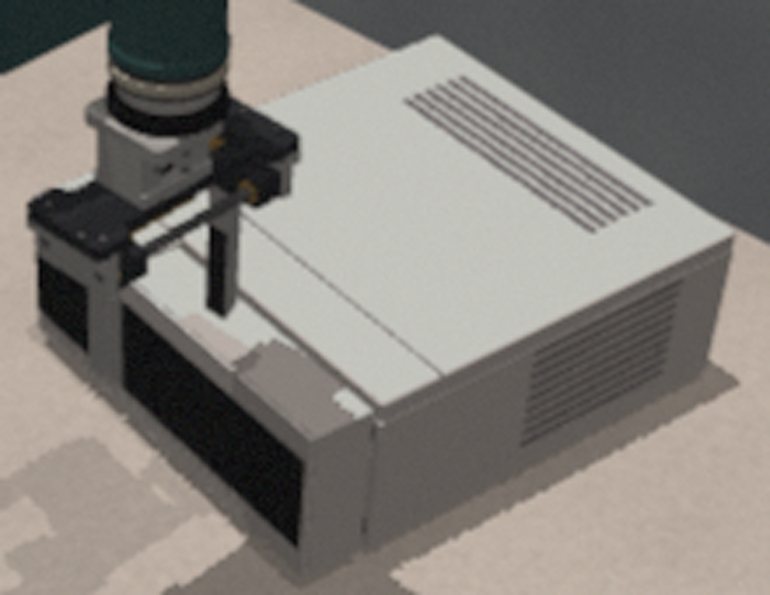

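```bash
cat > h.py <<'E'
import numpy as np
from bench import robot, optics
from scipy.optimize import least_squares
def proj(s,P):
    q=(s["extrinsics"]@np.c_[P,np.ones(len(P))].T)[:3]
    return np.c_[s["fx"]*q[0]/q[2]+s["cx"],s["fy"]*q[1]/q[2]+s["cy"]]
def S2W(p,P):
    c,s=np.cos(p[2]),np.sin(p[2]); P=np.atleast_2d(P)
    return np.c_[p[0]+c*P[:,0]-s*P[:,1],p[1]+s*P[:,0]+c*P[:,1],P[:,2]]
E
python3 - <<'E'
from h import *
A=[(-62,172,146,382.2,372.9),(-62,55,145,349.5,308.9),(-8,55,145,318.9,319.2),(-62,-173,145,298.9,211.9),(-8,-173,145,272.8,219.9),(0,-172.5,146,268.9,221.9),(0,172.5,146,345.8,388.5)]
B=[(0,-172.5,146,378.3,221.5),(350,-172.5,146,479.3,172.9),(350,172.5,146,394.4,115.2),(-62,-173,145,358.7,230.6)]
A,B=np.array(A),np.array(B);sc,sd=optics.snapshot("scene"),optics.snapshot("side")
def f(p): return np.r_[(proj(sc,S2W(p,A[:,:3]/1000))-A[:,3:]).ravel(),(proj(sd,S2W(p,B[:,:3]/1000))-B[:,3:]).ravel()]
r=least_squares(f,[.7,0,0],loss="soft_l1",f_scale=1.);print(r.x);print(np.round(f(r.x).reshape(-1,2),1).tolist());p=r.x;np.save("p.npy",p)
print(p[2]*57.3)
for n,q in dict(press=(-62,10,120),rim=(-8,20,145),hinge=(-6,-166,145),pull=(-45,-55,116),pullout=(-195,-55,116)).items(): print(n,S2W(p,np.array(q)/1000).round(4))
E
```

```text
[ 0.68829269  0.07090731 -0.16102647]
[[1.6, 0.1], [0.3, -0.8], [0.1, 0.4], [0.3, -1.1], [-0.4, -0.9], [-0.5, -1.8], [-0.3, 0.9], [-0.0, -1.3], [1.3, -2.0], [0.9, -1.3], [-0.7, -0.1]]
-9.226816657452988
press [[0.6287 0.0907 0.12  ]]
rim [[0.6836 0.0919 0.145 ]]
hinge [[ 0.6558 -0.092   0.145 ]]
pull [[0.6351 0.0238 0.116 ]]
pullout [[0.487  0.0479 0.116 ]]
```

Units first: shifts go in units of 100 mm and turns go in units of 0.25 rad. So 0.08 rad is 0.32.

```bash
cat >> h.py <<'E'
from scipy.spatial.transform import Rotation as Ro
p=np.load("p.npy")
def st(*targets):
    "TCP in sampler frame (mm) and tool-axis displacement to each target (sampler mm)"
    o=robot.get_obs();c,s=np.cos(p[2]),np.sin(p[2]);M=np.array([[c,s,0],[-s,c,0],[0,0,1]])
    t=M@(o["tool_pos"]-[p[0],p[1],0])*1000
    R=Ro.from_euler("xyz",o["ee_rot"])
    print("t",round(o["time"],2),"smp",t.round(1),"yaw-off",round(o["ee_rot"][2]-1.5708-p[2],3),"F_smp",(M@o["wrist_force"]).round(1),"w",round(o["width"],4))
    for q in targets: print(q,"tool d mm",R.inv().apply(M.T@(np.array(q)-t)).round(1))
E
python3 nudge.py '[{"finger_gap": 0,"yaw": 0.32},{"finger_gap": 0,"yaw": 0.324},{"finger_gap": 0},{"finger_gap": 0},{"finger_gap": 0},{"finger_gap": 0}]'; python3 -c "
from h import *
st((-105,10,120))"
```

```text
time: 0.7
tool_pos: [0.55, -0.0, 0.2054]
ee_rot: [-3.141, -0.0, 1.411]
wrist_force: [0.5, 0.1, 0.3]
width: 0.0572
finger_force: 0.0
t 0.7 smp [-125.2  -92.2  205.4] yaw-off 0.001 F_smp [0.4 0.2 0.3] w 0.0572
(-105, 10, 120) tool d mm [102.1  20.3  85.4]
```

```bash
python3 nudge.py '[{"finger_gap": 0,"tx": 0.34},{"finger_gap": 0,"tx": 0.34},{"finger_gap": 0,"tx": 0.34},{"finger_gap": 0,"ty": 0.1,"tz": 0.3},{"finger_gap": 0,"ty": 0.1,"tz": 0.3},{"finger_gap": 0,"tz": 0.25},{"finger_gap": 0},{"finger_gap": 0},{"finger_gap": 0}]' && python3 -c "
from h import *
st((-74.5,10,120))
import cv2
s=optics.snapshot('scene');cv2.imwrite('pics/pre.png',cv2.resize(s['color'][150:400,200:450],None,fx=2.4,fy=2.4,interpolation=2))"
```

```text
time: 1.45
tool_pos: [0.5869, 0.0975, 0.1223]
ee_rot: [3.139, -0.001, 1.41]
wrist_force: [-0.1, 0.4, 0.6]
width: 0.0008
finger_force: 0.0
t 1.45 smp [-104.4   10.   122.3] yaw-off 0.0 F_smp [-0.2  0.3  0.6] w 0.0008
(-74.5, 10, 120) tool d mm [ 0.  29.8  2.3]
```

View pics/pre.png

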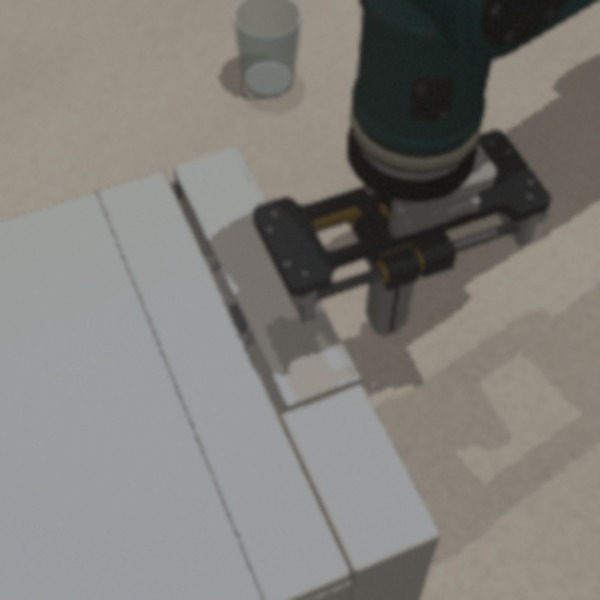

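The closed fingers at about (390,325) in the crop stand in front of the door, just right of its free edge at (358,382). I'll press now.

```bash
python3 nudge.py '[{"finger_gap": 0,"ty": 0.12,"tz": 0.01},{"finger_gap": 0,"ty": 0.12,"tz": 0.01},{"finger_gap": 0,"ty": 0.03},{"finger_gap": 0},{"finger_gap": 0,"ty": 0.02},{"finger_gap": 0}]' && python3 -c "
from h import *
st()"; python3 nudge.py '[{"finger_gap": 0,"ty": 0.02},{"finger_gap": 0},{"finger_gap": 0,"ty": 0.02},{"finger_gap": 0}]'&& python3 -c "
from h import *
st()"
```

```text
time: 2.0
tool_pos: [0.6149, 0.0928, 0.1194]
ee_rot: [3.14, -0.0, 1.41]
wrist_force: [-0.2, -0.3, -0.2]
width: 0.0006
finger_force: 0.0
t 2.0 smp [-75.9   9.9 119.4] yaw-off 0.0 F_smp [-0.1 -0.3 -0.2] w 0.0006
time: 2.33
tool_pos: [0.6174, 0.093, 0.1189]
ee_rot: [-3.139, -0.001, 1.41]
wrist_force: [-4.5, 1.8, 3.9]
width: 0.0003
finger_force: 2.6
t 2.33 smp [-73.5  10.5 118.9] yaw-off 0.001 F_smp [-4.7  1.   3.9] w 0.0003
```

```bash
for i in 1 2 3; do echo; done >/dev/null; python3 nudge.py '[{"finger_gap": 0,"ty": 0.02},{"finger_gap": 0},{"finger_gap": 0,"ty": 0.02},{"finger_gap": 0}]'&& python3 -c "
from h import *
st()"
```

```text
time: 2.67
tool_pos: [0.6208, 0.0934, 0.1188]
ee_rot: [-3.137, -0.002, 1.411]
wrist_force: [-5.9, 2.7, 4.7]
width: 0.0006
finger_force: 3.5
t 2.67 smp [-70.2  11.4 118.8] yaw-off 0.001 F_smp [-6.2  1.7  4.7] w 0.0006
```

Scaled: 0.002 m is 0.02.

```bash
python3 nudge.py '[{"finger_gap": 0,"ty": 0.02},{"finger_gap": 0},{"finger_gap": 0}]'&& python3 -c "
from h import *
st()"
```

```text
time: 2.92
tool_pos: [0.6216, 0.0935, 0.1188]
ee_rot: [-3.135, -0.002, 1.411]
wrist_force: [-8.5, 5.7, 5.5]
width: 0.0007
finger_force: 4.9
t 2.92 smp [-69.4  11.6 118.8] yaw-off 0.002 F_smp [-9.3  4.2  5.5] w 0.0007
```

```bash
python3 nudge.py '[{"finger_gap": 0,"ty": 0.015},{"finger_gap": 0},{"finger_gap": 0,"ty": -0.1},{"finger_gap": 0,"ty": -0.2},{"finger_gap": 0,"ty": -0.3},{"finger_gap": 0,"ty": -0.3},{"finger_gap": 0,"ty": -0.3},{"finger_gap": 0,"tz": -0.3},{"finger_gap": 0,"tz": -0.3},{"finger_gap": 0},{"finger_gap": 0},{"finger_gap": 0}]'&& python3 -c "
from h import *
st()
import cv2
s=optics.snapshot('scene');cv2.imwrite('pics/ajar.png',cv2.resize(s['color'][150:400,200:450],None,fx=2.4,fy=2.4,interpolation=2))"
```

```text
time: 3.92
tool_pos: [0.508, 0.1101, 0.1786]
ee_rot: [3.14, -0.0, 1.41]
wrist_force: [1.2, 0.5, -0.0]
width: 0.0003
finger_force: 0.0
t 3.92 smp [-184.2    9.8  178.6] yaw-off -0.0 F_smp [ 1.2  0.7 -0. ] w 0.0003
```

View pics/ajar.png

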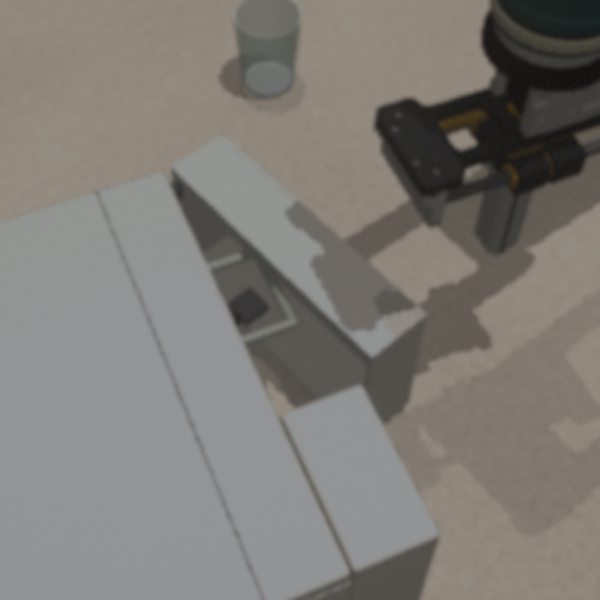

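The door is ajar: its rear free corner is at crop (372,358), which is full-image (355,299), and the tray pull shows behind it at crop (285,305).

```bash
python3 - <<'E'
from h import *
sc=optics.snapshot("scene")
d=lambda th,r,off=-2: np.array([[-6+off*np.cos(th)-r*np.sin(th),-166+r*np.cos(th)+off*np.sin(th),145]])
f=lambda t:(proj(sc,S2W(p,d(t[0],221)/1000))-[355,299.2]).ravel()
r=least_squares(f,[.3]);print(r.x,r.fun,d(r.x[0],186))
st((-38,12,172),(-38,12,125))
for th in(.3,.6,.9,1.2,1.5,1.78):print(th,d(th,186).round(0))
E
```

```text
[0.31740275] [0.0327426  0.04099982] [[-65.95071769  10.0849552  145.        ]]
t 4.02 smp [-184.8    9.6  177.3] yaw-off -0.0 F_smp [-0.6 -0.5  0.1] w 0.0001
(-38, 12, 172) tool d mm [  2.4 146.8   5. ]
(-38, 12, 125) tool d mm [  2.4 146.9  52. ]
0.3 [[-63.  11. 145.]]
0.6 [[-113.  -14.  145.]]
0.9 [[-153.  -52.  145.]]
1.2 [[-180. -100.  145.]]
1.5 [[-192. -155.  145.]]
1.78 [[-188. -207.  145.]]
```

```bash
python3 nudge.py '[{"finger_gap": 0,"tx": 0.024,"ty": 0.3},{"finger_gap": 0,"ty": 0.3},{"finger_gap": 0,"ty": 0.3},{"finger_gap": 0,"ty": 0.3},{"finger_gap": 0,"ty": 0.27},{"finger_gap": 0},{"finger_gap": 0,"tz": 0.2},{"finger_gap": 0,"tz": 0.2},{"finger_gap": 0,"tz": 0.12},{"finger_gap": 0},{"finger_gap": 0}]' && python3 -c "
from h import *
st((-38,12,125))"
```

```text
time: 4.93
tool_pos: [0.6521, 0.0891, 0.125]
ee_rot: [-3.139, 0.001, 1.41]
wrist_force: [-0.3, -0.2, 0.1]
width: 0.0003
finger_force: 0.0
t 4.93 smp [-38.7  12.1 125. ] yaw-off 0.0 F_smp [-0.3 -0.3  0.1] w 0.0003
(-38, 12, 125) tool d mm [-0.1  0.7  0. ]
```

Scaled: -0.013 m is -0.13, -0.011 m is -0.11.

```bash
python3 nudge.py '[{"finger_gap": 0,"tx": 0.03,"ty": -0.11},{"finger_gap": 0,"tx": -0.05,"ty": -0.13},{"finger_gap": 0,"tx": -0.05,"ty": -0.13},{"finger_gap": 0,"tx": -0.05,"ty": -0.13},{"finger_gap": 0,"tx": -0.06,"ty": -0.13},{"finger_gap": 0,"tx": -0.09,"ty": -0.11},{"finger_gap": 0,"tx": -0.09,"ty": -0.11},{"finger_gap": 0,"tx": -0.09,"ty": -0.11},{"finger_gap": 0,"tx": -0.09,"ty": -0.1},{"finger_gap": 0},{"finger_gap": 0}]' && python3 -c "
from h import *
st((-144,-41,125))
import cv2
s=optics.snapshot('scene');cv2.imwrite('pics/mid.png',s['color'])"
```

```text
time: 5.85
tool_pos: [0.5404, 0.0527, 0.1284]
ee_rot: [3.138, -0.001, 1.409]
wrist_force: [-0.3, -0.5, -0.6]
width: 0.0002
finger_force: 0.0
t 5.85 smp [-143.   -41.7  128.4] yaw-off -0.0 F_smp [-0.2 -0.6 -0.6] w 0.0002
(-144, -41, 125) tool d mm [ 0.7 -1.   3.4]
```

View pics/mid.png

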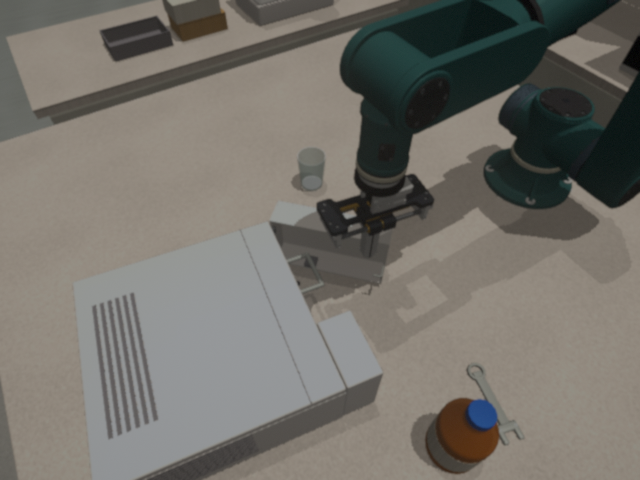

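The door has followed to about 0.9 rad, with its free corner at (385,240). The pull is visible at (305,275), and the beaker at (312,168) is clear.

```bash
python3 nudge.py '[{"finger_gap": 0,"tx": -0.12,"ty": -0.08,"tz": 0.01},{"finger_gap": 0,"tx": -0.12,"ty": -0.08,"tz": 0.01},{"finger_gap": 0,"tx": -0.12,"ty": -0.08,"tz": 0.01},{"finger_gap": 0,"tx": -0.12,"ty": -0.08},{"finger_gap": 0,"tx": -0.14,"ty": -0.04},{"finger_gap": 0,"tx": -0.14,"ty": -0.04},{"finger_gap": 0,"tx": -0.14,"ty": -0.04},{"finger_gap": 0,"tx": -0.14,"ty": -0.03},{"finger_gap": 0,"tx": -0.128},{"finger_gap": 0,"tx": -0.128},{"finger_gap": 0,"tx": -0.128},{"finger_gap": 0,"tx": -0.128},{"finger_gap": 0},{"finger_gap": 0}]' && python3 -c "
from h import *
st((-190,-197,125))
import cv2
s=optics.snapshot('scene');cv2.imwrite('pics/open.png',cv2.resize(s['color'][120:370,200:450],None,fx=2.4,fy=2.4,interpolation=2))"
```

```text
time: 7.07
tool_pos: [0.4685, -0.0932, 0.1236]
ee_rot: [-3.141, -0.0, 1.409]
wrist_force: [-0.9, 0.0, -1.0]
width: 0.0004
finger_force: 0.0
t 7.07 smp [-190.6 -197.2  123.6] yaw-off -0.001 F_smp [-0.9 -0.1 -1. ] w 0.0004
(-190, -197, 125) tool d mm [ 0.2  0.6 -1.4]
```

View pics/open.png

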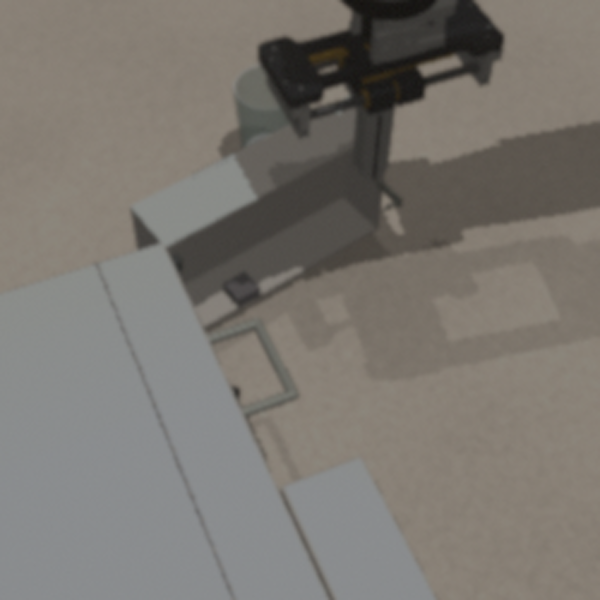

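The door is wide open. The bar's outer corners are at crop (262,322) and (296,394), i.e. full-image (309,254) and (323,284). I'll check the bar against the model and work out the approach.

```bash
python3 - <<'E'
from h import *
sc=optics.snapshot("scene")
print(proj(sc,S2W(p,np.array([(-49,-90,118),(-49,-20,118)])/1000)).round(1))
st((-45,-55,183),(-45,-55,98))
E
python3 nudge.py '[{"finger_gap": 0,"tx": 0.12},{"finger_gap": 0,"tx": 0.12,"tz": -0.2},{"finger_gap": 0.03,"tz": -0.4},{"finger_gap": 0.03}]' && python3 -c "
from h import *
st((-45,-55,183),(-45,-55,98))"
```

```text
[[309.2 253.6]
 [324.1 283.3]]
t 7.17 smp [-190.7 -196.6  123.4] yaw-off 0.0 F_smp [-0.9 -0.   0.2] w 0.0005
(-45, -55, 183) tool d mm [141.6 145.7 -59.6]
(-45, -55, 98) tool d mm [141.6 145.8  25.4]
time: 7.5
tool_pos: [0.4758, -0.0688, 0.1907]
ee_rot: [3.13, 0.001, 1.412]
wrist_force: [0.8, -0.2, 1.4]
width: 0.0107
finger_force: 0.0
t 7.5 smp [-187.3 -172.   190.7] yaw-off 0.002 F_smp [ 0.8 -0.1  1.4] w 0.0107
(-45, -55, 183) tool d mm [116.7 142.5   9.3]
(-45, -55, 98) tool d mm [116.8 141.5  94.3]
```

```bash
python3 nudge.py '[{"finger_gap": 0.032,"tx": 0.234,"ty": 0.288},{"finger_gap": 0.032,"tx": 0.234,"ty": 0.288},{"finger_gap": 0.032,"tx": 0.234,"ty": 0.288},{"finger_gap": 0.032,"tx": 0.234,"ty": 0.288},{"finger_gap": 0.032,"tx": 0.234,"ty": 0.288},{"finger_gap": 0.032},{"finger_gap": 0.032},{"finger_gap": 0.032}]' && python3 -c "
from h import *
st((-45,-55,98))"
```

```text
time: 8.17
tool_pos: [0.6329, 0.0235, 0.1831]
ee_rot: [-3.14, 0.001, 1.411]
wrist_force: [0.4, 0.5, 0.2]
width: 0.0317
finger_force: 0.0
t 8.17 smp [-47.1 -55.7 183.1] yaw-off 0.001 F_smp [0.3 0.6 0.2] w 0.0317
(-45, -55, 98) tool d mm [ 0.7  2.2 85.1]
```

Scaled: 0.02 m is 0.2, 0.015 m is 0.15.

```bash
python3 nudge.py '[{"finger_gap": 0.032,"ty": 0.022,"tz": 0.2},{"finger_gap": 0.032,"tz": 0.2},{"finger_gap": 0.032,"tz": 0.2},{"finger_gap": 0.032,"tz": 0.15},{"finger_gap": 0.032,"tz": 0.1},{"finger_gap": 0.032},{"finger_gap": 0},{"finger_gap": 0},{"finger_gap": 0},{"finger_gap": 0},{"finger_gap": 0}]' && python3 -c "
from h import *
st((-195,-55,98))"
```

```text
time: 9.08
tool_pos: [0.6348, 0.0229, 0.1002]
ee_rot: [-3.141, 0.0, 1.41]
wrist_force: [-4.5, 0.5, 6.6]
width: 0.0069
finger_force: 30.0
t 9.08 smp [-45.1 -55.9 100.2] yaw-off 0.0 F_smp [-4.5 -0.2  6.6] w 0.0069
(-195, -55, 98) tool d mm [   1.  -149.9    2.3]
```

Scaled: -0.01 m is -0.1, -0.006 m is -0.06.

```bash
python3 nudge.py '[{"finger_gap": 0,"ty": -0.03},{"finger_gap": 0,"ty": -0.06},{"finger_gap": 0,"ty": -0.1},{"finger_gap": 0,"ty": -0.1},{"finger_gap": 0,"ty": -0.1},{"finger_gap": 0,"ty": -0.1},{"finger_gap": 0,"ty": -0.1},{"finger_gap": 0,"ty": -0.1},{"finger_gap": 0,"ty": -0.1},{"finger_gap": 0,"ty": -0.1},{"finger_gap": 0,"ty": -0.1},{"finger_gap": 0,"ty": -0.1},{"finger_gap": 0,"ty": -0.1},{"finger_gap": 0,"ty": -0.1},{"finger_gap": 0,"ty": -0.06},{"finger_gap": 0,"ty": -0.04},{"finger_gap": 0,"ty": -0.03},{"finger_gap": 0},{"finger_gap": 0}]' && python3 -c "
from h import *
st((-195,-55,98))"; python3 nudge.py '[{"finger_gap": 0,"ty": -0.03},{"finger_gap": 0,"ty": -0.03},{"finger_gap": 0,"ty": -0.02},{"finger_gap": 0},{"finger_gap": 0}]' && python3 -c "
from h import *
st((-195,-55,98))"
```

```text
time: 10.67
tool_pos: [0.4952, 0.0445, 0.1001]
ee_rot: [3.139, 0.002, 1.41]
wrist_force: [-0.7, -2.8, 8.3]
width: 0.0072
finger_force: 30.0
t 10.67 smp [-186.4  -57.1  100.1] yaw-off -0.0 F_smp [-0.3 -2.9  8.3] w 0.0072
(-195, -55, 98) tool d mm [ 2.1 -8.7  2. ]
time: 11.08
tool_pos: [0.4877, 0.0456, 0.1001]
ee_rot: [3.139, 0.002, 1.409]
wrist_force: [-1.1, -3.9, 7.3]
width: 0.0069
finger_force: 30.0
t 11.08 smp [-193.9  -57.1  100.1] yaw-off -0.0 F_smp [-0.5 -4.   7.3] w 0.0069
(-195, -55, 98) tool d mm [ 2.1 -1.1  2.1]
```

Scaled: -0.002 m is -0.02.

```bash
python3 nudge.py '[{"finger_gap": 0,"ty": -0.02},{"finger_gap": 0},{"finger_gap": 0,"ty": -0.02},{"finger_gap": 0},{"finger_gap": 0}]' && python3 -c "
from h import *
st()"
```

```text
time: 11.5
tool_pos: [0.4866, 0.0458, 0.1001]
ee_rot: [3.132, 0.002, 1.409]
wrist_force: [7.8, -4.2, 2.6]
width: 0.007
finger_force: 30.0
t 11.5 smp [-195.1  -57.1  100.1] yaw-off -0.001 F_smp [ 8.3 -2.9  2.6] w 0.007
```

At the stop: the tray has moved 150.0 mm and the force is up to 8 N. Next I release, rise and look.

```bash
python3 nudge.py '[{"finger_gap": 0,"ty": 0.015},{"finger_gap": 0.032},{"finger_gap": 0.032},{"finger_gap": 0.032},{"finger_gap": 0.032},{"finger_gap": 0.032},{"finger_gap": 0.032,"tz": -0.2},{"finger_gap": 0.032,"tz": -0.3},{"finger_gap": 0.032,"tz": -0.3},{"finger_gap": 0.032,"tz": -0.3},{"finger_gap": 0.032,"ty": -0.3},{"finger_gap": 0.032,"ty": -0.3},{"finger_gap": 0.032,"ty": -0.3},{"finger_gap": 0.032},{"finger_gap": 0.032}]' && python3 -c "
from h import *
st()
import cv2
s=optics.snapshot('scene')
print(proj(s,S2W(p,np.array([(-199,-90,118),(-199,-20,118)])/1000)).round(1))
a=s['color'][130:330,230:430]
b=optics.snapshot('side')['color'][120:320,220:420]
cv2.imwrite('pics/end.png',cv2.resize(np.hstack([a,b]),None,fx=2,fy=2,interpolation=2))"
```

```text
time: 12.75
tool_pos: [0.3954, 0.062, 0.2086]
ee_rot: [3.14, -0.0, 1.411]
wrist_force: [0.2, -1.1, 0.2]
width: 0.0322
finger_force: 0.0
t 12.75 smp [-287.7  -55.8  208.6] yaw-off 0.001 F_smp [ 0.3 -1.   0.2] w 0.0322
[[381.5 229.6]
 [399.2 256.8]]
```

View pics/end.png

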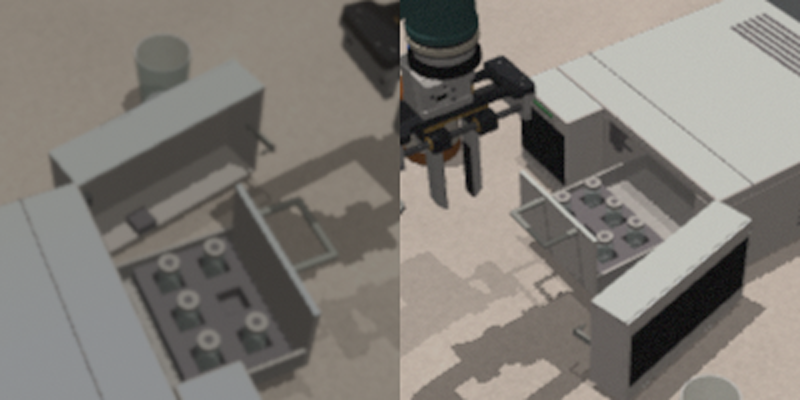

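Everything is as it should be. All five vials stand in their wells (left half, (168,265) to (255,322)). The bar's corners at full-image (381,230) and (397,256) agree with 150 mm drawn, the door is wide open, and the robot is clear.

```bash
python3 -c "
from bench import robot, optics
print(robot.close_job())"
```

```text
the job is handed in; nothing more can be done
None
```

I pressed the door until the catch let go, swung it wide open (about 1.75 rad) and drew the tray out 150 mm to its stop; the five vials stand upright, the robot touches nothing, and the job is handed in at about 13 s (no verdict returned).

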